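# Point out what is needed to close the paint tin

### The arm

A 6-joint arm with a two-finger parallel gripper is mounted at the origin on the work surface. World frame = base frame: x ahead of the robot, y to its left, z up, the work surface at z = 0. Lengths are in m, angles in rad, forces in N, time in s.
With the tool pointing down it reaches from about 0.375 to 0.9 m from the base axis. Payload 3.1 kg.
Tool frame: the origin (TCP) lies on the centre line of the jaws, within the pads' length; the fingertips stand 19 mm ahead of it and the grasp point (between the pads) is the TCP; z points along the fingers, y is the direction in which the jaws open and shut (so a half turn about z gives the same grasp; the last joint's range is limited). The gripper opens to 85 mm and grips with 20 to 120 N. Pads are 22 mm wide; open, the fingers measure 114 mm over their backs; the gripper's body (76 mm by 85 mm) begins 54 mm behind the grasp point. The pads swing forward as they close: fully open they stand 13 mm farther back than shut.
Start: joints at [0.958, 0.527, 1.433, -0, 1.181, -0.178], TCP at [0.263, 0.567, 0.25] pointing down, gripper open.
Joint ranges: [-3.08, 3.08], [-0.75, 2.2], [0.22, 2.44], [-1.43, 4.57], [0, 2.65], [-2.85, 2.85]. Speed limits (rad/s): [2.79, 2.79, 3.14, 3.14, 3.14, 3.14].

### API

Orientations are given as a unit quaternion [x, y, z, w].
In Python, from station import manip, imaging, workorder gives the robot as it stands.
- The arm moves only by the shell command python3 -m creep 'ROWS' [FORCE]. ROWS is a JSON object of lists of equal length, an entry for each row: "claw": the finger opening in cm, from 0 to 8.54; "dp": the shift along the tool's x, y, z in cm, a list of three; "roll": the turn about the tool's z in rad. In form: {"claw": [claw, ...], "dp": [[dx, dy, dz], ...], "roll": [roll, ...]}. A call has 1 to 12 rows; each row is the pose to reach, as a shift and turn from the pose commanded when the call began, along the tool's axes at that moment; what a row does not reach only later rows make up. A row lasts 1/10 s, in which the tool goes at most 50 mm and 8.59 degrees, less where a joint would pass 70% of its speed; a pose out of reach is approached as far as the arm can. A call with a gripper value outside its range is refused whole. The fingers move at their own pace and stop on an object; FORCE is the grip in N (left out, the last holds). Time passes only in rows, so rows that repeat a pose let the fingers close. It gives the time, the measured TCP pose, the force and the opening at its end, in the units of the state.
- manip.sense(): the state, without advancing time (a new reading comes with each control period).
- imaging.snapshot(name): name is "scene" or "top" or "wrist"; returns a dict with "image" (384x512x3 uint8, red, green, blue), "z_map" (384x512 float32, m along the optical axis (not along the pixel's ray), 0 where there is no reading), "vfov" (degrees; the focal length in pixels is half the picture's height over the tangent of half this angle, whatever the lens; pixels are square), "cx", "cy" (the principal point, pixels), "R" (3x3) and "t" (3): a world point X has camera coordinates R X + t. Camera axes: x right, y down, z forward; pixel columns grow to the right and rows downward; lengths in m; the calibration is good to about 2 mm. A picture is of the moment at which its call begins.
- workorder.sign_off(): hands the job in, once; it reports no verdict.
The state is a dict: "t": time; "q": joint angles; "qd": joint speeds; "tau": joint torques, N m; "tcp_pos": TCP position; "tool_rot": TCP orientation; "force": force on the tool from outside, world axes, zero at the start; "ft_torque": the same for the moment, N m; "finger_gap": opening from 0.0 (shut) to 1.0 (fully open).
Only numpy, scipy, OpenCV 4.12 (cv2) and the standard library are available. Lean on these libraries where they do the work, as an engineer would, in place of code of your own. Each camera call takes 0.05 s, during which the arm holds its last target.

### The job

Show a helper how to close up the paint tin that stands open on the bench: with the fingertips about three centimetres above its middle, point first at the open tin, then at the loose lid that fits its mouth, then at the head of the mallet that will tap it home, keeping still for two seconds over each. Touch and move nothing on the bench, do not bring the fingers down over the other tin, the other lids or the scraper, and finish still pointing at the mallet head.

Things in the scene. Friction and masses are not known exactly. Their poses are not given: they have to be found in the camera images.
- open_tin_top (a point): Centre of the mouth, at rim height, of the open paint tin: an upright, empty round metal tin with a plain white paper band round its middle, 108 mm across and 124 mm high, without a lid, its thin wire carrying handle hanging down against its side (within 4 mm of it); its mouth is 88 mm across. z is up. It stands loose on the bench.
- closed_tin_top (a point): Centre of the top, at rim height, of the other paint tin: same make and size (108 mm across, 124 mm high), but with its lid already on. z is up. Leave alone.
- small_lid_top (a point): Centre of the small loose round metal tin lid, at the height of its rim: 62 mm across, 9 mm high, lying flat on the bench. Too small for the tin's mouth. z is up. Leave alone.
- middle_lid_top (a point): Centre of the middle-sized loose round metal tin lid, at the height of its rim: 92 mm across, 9 mm high, lying flat on the bench. This one fits the open tin. z is up.
- large_lid_top (a point): Centre of the large loose round metal tin lid, at the height of its rim: 124 mm across, 9 mm high, lying flat on the bench. Too large for the tin. z is up. Leave alone.
- mallet_head (a point): Centre of the upper face of the head of the lying mallet: a dark rubber block, 56 mm (x) by 100 mm (y) and 58 mm high; a pale round wooden handle, 26 mm thick, runs about 240 mm from it along -x and down to the bench. z is up.
- scraper_mid (a point): Top of the scraper where its handle meets the shank, 18 mm above the bench: wooden handle 110 mm long to -x, 26 mm wide, and a flat steel blade reaching 90 mm to +x, 60 mm wide, 4 mm thick. z is up. Leave alone.
Things that resemble listed ones, but are neither listed nor needed, are in the scene too. What is shaped like the part that bears middle_lid_top but purple or turquoise is not meant.

How it is judged:
On the way, in this order (a step that is already met when the one before it is completed fails the run):
1. pointed at the open tin for two seconds (horizontal distance between the grasp point and open_tin_top below 0.022 m and z of the grasp point in the frame of open_tin_top between 0.022 and 0.08 m), for 1.8 s.
2. pointed at the lid that fits it for two seconds (horizontal distance between the grasp point and middle_lid_top below 0.022 m and z of the grasp point in the frame of middle_lid_top between 0.022 and 0.08 m), for 1.8 s.
3. pointed at the mallet head for two seconds (horizontal distance between the grasp point and mallet_head below 0.022 m and z of the grasp point in the frame of mallet_head between 0.022 and 0.08 m), for 1.8 s.
At the end, for the whole second after the job is handed in: The grasp point is still within 22 mm sideways of the mallet head's centre and 22 to 80 mm above its upper face (fingertips roughly 3 to 60 mm above it), and the tins, lids, mallet and scraper are all within 8 mm of where they began (all of step 3 and distance of each of open_tin_top, closed_tin_top, small_lid_top, middle_lid_top, large_lid_top, mallet_head, scraper_mid from where it was at the start of the episode below 0.008 m); the robot touches nothing.
It fails at once if touched something on the bench (contact force between any of the fingers, the arm and open_tin above 0.3 N or contact force between any of the fingers, the arm and closed_tin above 0.3 N or contact force between any of the fingers, the arm and small_lid above 0.3 N or contact force between any of the fingers, the arm and middle_lid above 0.3 N or contact force between any of the fingers, the arm and large_lid above 0.3 N or contact force between any of the fingers, the arm and mallet above 0.3 N or contact force between any of the fingers, the arm and scraper above 0.3 N).
It fails at once if moved or lifted something on the bench (distance of any of open_tin_top, closed_tin_top, small_lid_top, middle_lid_top, large_lid_top, mallet_head, scraper_mid from where it was at the start of the episode above 0.008 m).
It fails at once if brought the fingers down over the other tin, another lid or the scraper ((horizontal distance between the grasp point and closed_tin_top below 0.03 m and z of the grasp point in the frame of closed_tin_top below 0.06 m) or (horizontal distance between the grasp point and small_lid_top below 0.03 m and z of the grasp point in the frame of small_lid_top below 0.06 m) or (horizontal distance between the grasp point and large_lid_top below 0.03 m and z of the grasp point in the frame of large_lid_top below 0.06 m) or (horizontal distance between the grasp point and scraper_mid below 0.03 m and z of the grasp point in the frame of scraper_mid below 0.06 m)).
It also fails if it takes over 62 s, if anything falls off the work surface, if the arm or the gripper's body presses on something with over 40 N, if the wrist force passes 120 N, or if a joint passes its speed limit or range.

## Working session

There is one attempt and no reset: what is moved stays moved. The work goes in short steps, Python scripts to look and compute and a shell command to move; the robot and the scene stay as the last step left them, time stands still between calls to the robot, and variables do not carry over. Pictures are saved under pics/ and viewed, and the job is handed in when it is done.

```bash
mkdir -p pics; python3 - <<'E'
from station import manip, imaging
import cv2,numpy as np
print(manip.sense())
for n in ["scene","top","wrist"]:
    d=imaging.snapshot(n); cv2.imwrite(f"pics/{n}0.png",d["image"][:,:,::-1]); np.savez(f"{n}0.npz",**d)
    print(n,d["vfov"],d["cx"],d["cy"],(-d["R"].T@d["t"]).round(3),d["R"].round(3).tolist())
E
ls
```

```text
{'t': 0.0, 'q': array([ 9.57459215e-01,  5.28465192e-01,  1.43390677e+00,  1.48645443e-06,
        1.18137256e+00, -1.78481881e-01]), 'qd': array([-0.00132457, -0.00041158,  0.00175329, -0.00062374,  0.00243239,
        0.00060185]), 'tau': array([ 5.38055974e-04, -4.42353737e+01, -1.78026330e+01, -1.69720852e-04,
        8.37694213e-03, -6.84797072e-07]), 'tcp_pos': array([0.26287008, 0.56629232, 0.24933274]), 'tool_rot': array([ 2.15718672e-01,  9.76454964e-01, -9.92440155e-04, -4.15564853e-04]), 'force': array([-0.69046767,  0.15190158,  0.43536901]), 'ft_torque': array([ 0.03463487,  0.00354194, -0.02303123]), 'finger_gap': 0.9979663964024093}
scene 51.649940815893565 256.71426188681147 189.61314478084986 [ 1.554 -0.214  0.731] [[0.256, 0.967, -0.018], [0.52, -0.153, -0.841], [-0.815, 0.206, -0.541]]
top 43.747858755099266 255.71469464735057 191.57106787690824 [0.482 0.013 1.447] [[0.01, -1.0, 0.015], [-0.995, -0.011, -0.101], [0.101, -0.014, -0.995]]
wrist 70.33079262278531 255.22929919996227 194.2410944458712 [0.197 0.597 0.374] [[0.421, 0.907, -0.002], [0.87, -0.403, 0.284], [0.257, -0.121, -0.959]]
pics
scene0.npz
top0.npz
wrist0.npz
```

View pics/top0.png

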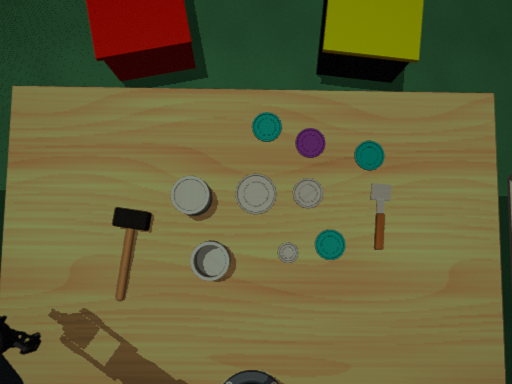

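View pics/scene0.png

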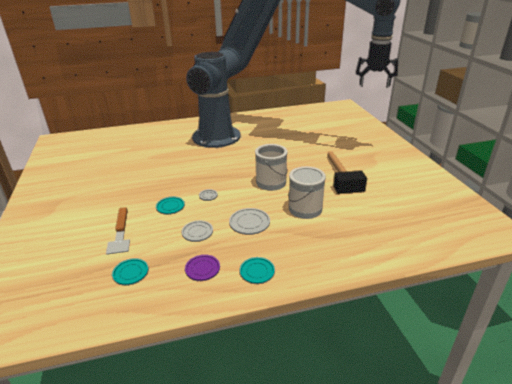

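View pics/wrist0.png

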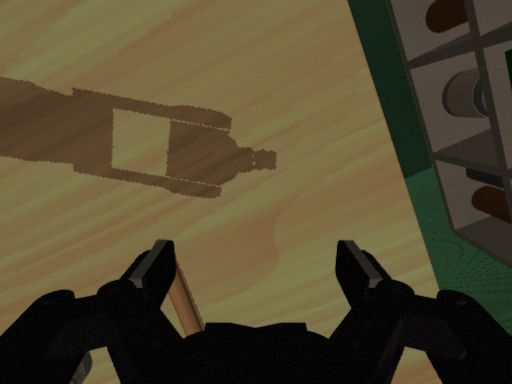

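The top view shows the open tin at about (210,261), the closed tin at (191,195), and grey lids that look large at (256,194), middle at (307,194) and small at (288,252). The mallet head is at (132,219) and the scraper at (380,215). The turquoise and purple lids are decoys. Next I'll measure these.

```bash
cat > h.py <<'E'
import numpy as np
def ray(d,u,v,z):
    f=192/np.tan(np.radians(float(d["vfov"]))/2)
    r=d["R"].T@np.array([(u-d["cx"])/f,(v-d["cy"])/f,1.]); c=-d["R"].T@d["t"]
    return c+r*(z-c[2])/r[2]
def cloud(d):
    f=192/np.tan(np.radians(float(d["vfov"]))/2)
    v,u=np.mgrid[:384,:512]; Z=d["z_map"]
    P=np.stack([(u-d["cx"])/f*Z,(v-d["cy"])/f*Z,Z],-1)-d["t"]
    return P@d["R"]
E
python3 - <<'E'
from h import *
import cv2
d=np.load("top0.npz"); P=cloud(d); img=d["image"]
def comp(name,box,zr,extra=None):
    u0,v0,u1,v1=box; m=np.zeros((384,512),np.uint8)
    m[v0:v1,u0:u1]=((P[...,2]>zr[0])&(P[...,2]<zr[1]))[v0:v1,u0:u1]
    if extra is not None: m&=extra
    c=max(cv2.findContours(m,cv2.RETR_EXTERNAL,cv2.CHAIN_APPROX_NONE)[0],key=cv2.contourArea)
    M=cv2.moments(c);u,v=M['m10']/M['m00'],M['m01']/M['m00']
    (eu,ev),ax,an=cv2.minAreaRect(c)
    z=np.median(P[...,2][m>0])
    print(name,(round(u,1),round(v,1)),'rect',(round(eu,1),round(ev,1)),np.round(ax,1),'z',z.round(4),'mm/px',)
    return (u,v),(eu,ev),ax
f=192/np.tan(np.radians(float(d["vfov"]))/2)
hsv=cv2.cvtColor(img,cv2.COLOR_RGB2HSV)
grey=((hsv[...,1]<50)&(hsv[...,2]>60)).astype(np.uint8)
for n,b,zr,h,e in [("open",(175,235,245,290),(.105,.15),.124,None),("closed",(160,170,220,225),(.105,.15),.124,None),
  ("mallet",(100,200,160,240),(.045,.08),.058,None),
  ("large",(230,168,282,220),(-.02,.03),.009,grey),("mid",(285,170,330,215),(-.02,.03),.009,grey),("small",(270,235,305,270),(-.02,.03),.009,grey)]:
    (a,b2),(eu,ev),ax=comp(n,b,zr,e)
    s=(1.44-h)/f
    print('   ctr',ray(d,a,b2,h).round(4),'rect',ray(d,eu,ev,h).round(4),'size',(np.array(ax)*s).round(3))
print('open inside z',P[261,212,2],'closed',P[195,190,2],'bench',P[300,300,2])
print('scraper junction',ray(d,380,213,.018))
E
```

```text
open (209.2, 260.6) rect (209.0, 260.5) [39. 38.] z 0.1239 mm/px
   ctr [0.4251 0.1206 0.124 ] rect [0.4253 0.1211 0.124 ] size [0.107 0.105]
closed (189.4, 194.6) rect (189.5, 194.5) [38. 38.] z 0.1215 mm/px
   ctr [0.606  0.1789 0.124 ] rect [0.6061 0.1787 0.124 ] size [0.105 0.105]
mallet (130.0, 218.3) rect (130.1, 218.3) [35.2 19.3] z 0.058 mm/px
   ctr [0.5414 0.357  0.058 ] rect [0.5413 0.3569 0.058 ] size [0.102 0.056]
large (255.5, 193.4) rect (255.5, 193.5) [39. 39.] z 0.0049 mm/px
   ctr [ 0.6224 -0.0058  0.009 ] rect [ 0.6222 -0.0059  0.009 ] size [0.117 0.117]
mid (307.6, 192.7) rect (307.4, 192.7) [29.1 28.6] z 0.0055 mm/px
   ctr [ 0.6265 -0.1634  0.009 ] rect [ 0.6264 -0.1629  0.009 ] size [0.087 0.086]
small (287.5, 252.2) rect (287.5, 252.5) [19. 19.] z 0.0055 mm/px
   ctr [ 0.447  -0.1033  0.009 ] rect [ 0.4462 -0.1032  0.009 ] size [0.057 0.057]
open inside z 0.0030250199494369495 closed 0.12422127384798384 bench -0.0013573271045974852
scraper junction [ 0.56671633 -0.38006105  0.018     ]
```

Sizes and heights match the list: tins 105–107 mm across at z≈0.124, mallet 102×56 mm at z=0.058. The lids come out at 117, 87 and 57 mm against 124, 92 and 62 mm. All the targets are within reach. Next is a quick cross-check in the scene view, plus the first shift.

```bash
cat >> h.py <<'E'
T={"open":(.425,.1208,.174),"lid":(.6265,-.163,.059),"mallet":(.5413,.357,.108)}
def rel(p):
    from station import manip
    from scipy.spatial.transform import Rotation as Q
    s=manip.sense(); return (Q.from_quat(s["tool_rot"]).inv().apply(np.array(p)-s["tcp_pos"])*100).round(2), s["tcp_pos"].round(4), s["t"]
E
python3 - <<'E'
from h import *
d=np.load("scene0.npz"); P=cloud(d)
for n,c,zr,r in [("open",(.425,.12),(.112,.14),.07),("closed",(.606,.179),(.112,.14),.07),("mallet",(.541,.357),(.053,.07),.07)]:
    m=(P[...,2]>zr[0])&(P[...,2]<zr[1])&(np.hypot(P[...,0]-c[0],P[...,1]-c[1])<r)
    q=P[m]; print(n,m.sum(),((q.min(0)+q.max(0))/2).round(3),(q.max(0)-q.min(0)).round(3))
import cv2
h=cv2.cvtColor(d["image"],cv2.COLOR_RGB2HSV); m=((h[...,1]<50)&(h[...,2]>60)).astype(np.uint8); m[:215]=0;m[245:]=0;m[:,:175]=0;m[:,220:]=0
c=max(cv2.findContours(m,0,2)[0],key=cv2.contourArea); print("lid",ray(d,*cv2.minAreaRect(c)[0],.009).round(3))
print(rel((.425,.1208,.25)))
E
```

```text
open 325 [0.426 0.119 0.121] [0.116 0.106 0.018]
closed 667 [0.608 0.18  0.121] [0.113 0.108 0.018]
mallet 310 [0.544 0.357 0.059] [0.067 0.1   0.012]
lid [ 0.63  -0.163  0.009]
(array([-33.47, -33.59,   0.  ]), array([0.2629, 0.5664, 0.2495]), 0.15)
```

The two views agree within about 4 mm. Now I'll move above the open tin, closing the fingers on the way.

```bash
python3 -m creep '{"claw":[0,0,0,0,0,0,0,0,0,0,0,0],"dp":[[-1.5,-1.5,0],[-4,-4,0],[-7,-7,0],[-10,-10,0],[-13,-13,0],[-16,-16,0],[-19,-19,0],[-22,-22,0],[-25,-25,0],[-28,-28,0],[-31,-31,0],[-33.5,-33.6,0]],"roll":[0,0,0,0,0,0,0,0,0,0,0,0]}' && python3 -m creep '{"claw":[0,0,0,0],"dp":[[0,0,0],[0,0,0],[0,0,0],[0,0,0]],"roll":[0,0,0,0]}'; python3 -c "
from h import *;print(rel(T['open']))"
```

```text
t: 1.35
tcp_pos: [0.426, 0.119, 0.2503]
tool_rot: [0.216, 0.976, -0.0, 0.0]
force: [0.7, 0.3, -0.7]
finger_gap: 0.001
t: 1.75
tcp_pos: [0.4248, 0.122, 0.2502]
tool_rot: [0.215, 0.977, 0.0, -0.0]
force: [-0.1, 0.4, 0.5]
finger_gap: -0.001
(array([-0.07, -0.11,  7.62]), array([0.4248, 0.122 , 0.2502]), 1.75)
```

```bash
python3 -m creep '{"claw":[0,0,0,0,0,0,0,0],"dp":[[0,0,1],[0,0,2.5],[0,0,4],[0,0,5.5],[0,0,6.8],[0,0,7.6],[0,0,7.6],[0,0,7.6]],"roll":[0,0,0,0,0,0,0,0]}'; python3 - <<'E'
from station import imaging
import cv2,numpy as np
a=[imaging.snapshot(n)["image"][:,:,::-1] for n in ("scene","wrist")]
b=np.hstack(a); cv2.imwrite("pics/open1.png",cv2.resize(b,(800,300)))
E
```

```text
t: 2.55
tcp_pos: [0.4255, 0.1213, 0.1742]
tool_rot: [0.215, 0.977, -0.0, -0.0]
force: [0.5, 0.0, -0.8]
finger_gap: 0.006
```

View pics/open1.png

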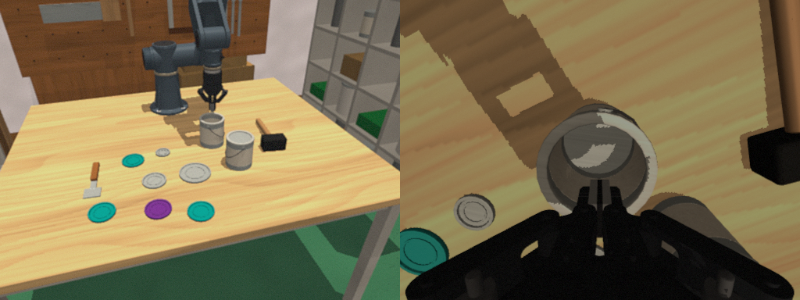

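The scene view (left) shows the closed fingertips at about (212,103), just above the tin mouth at (212,118). The wrist view shows the fingers at (600,195) over the open mouth. I'll hold here for 2.4 s, then rise.

```bash
python3 -m creep '{"claw":[0,0,0,0,0,0,0,0,0,0,0,0],"dp":[[0,0,0],[0,0,0],[0,0,0],[0,0,0],[0,0,0],[0,0,0],[0,0,0],[0,0,0],[0,0,0],[0,0,0],[0,0,0],[0,0,0]],"roll":[0,0,0,0,0,0,0,0,0,0,0,0]}' && python3 -m creep '{"claw":[0,0,0,0,0,0,0,0,0,0,0,0],"dp":[[0,0,0],[0,0,0],[0,0,0],[0,0,0],[0,0,0],[0,0,0],[0,0,0],[0,0,0],[0,0,0],[0,0,0],[0,0,0],[0,0,0]],"roll":[0,0,0,0,0,0,0,0,0,0,0,0]}' && python3 -m creep '{"claw":[0,0,0,0,0,0,0],"dp":[[0,0,-1],[0,0,-2.5],[0,0,-4],[0,0,-5.5],[0,0,-7],[0,0,-7.6],[0,0,-7.6]],"roll":[0,0,0,0,0,0,0]}'; python3 -c "
from h import *;print(rel((.627,-.163,.25)))"
```

```text
t: 3.85
tcp_pos: [0.4255, 0.121, 0.1743]
tool_rot: [0.216, 0.976, -0.0, -0.0]
force: [-0.6, -0.0, 0.2]
finger_gap: 0.004
t: 5.05
tcp_pos: [0.4255, 0.121, 0.1743]
tool_rot: [0.216, 0.976, 0.0, 0.0]
force: [0.6, 0.4, -0.1]
finger_gap: 0.003
t: 5.75
tcp_pos: [0.4261, 0.121, 0.2514]
tool_rot: [0.216, 0.976, 0.0, 0.001]
force: [0.3, -0.6, 0.1]
finger_gap: -0.002
(array([-30.18, -17.3 ,   0.2 ]), array([0.4261, 0.121 , 0.2514]), 5.75)
```

```bash
python3 -m creep '{"claw":[0,0,0,0,0,0,0,0,0,0,0,0],"dp":[[-2,-1.2,0],[-5,-2.9,0],[-8.5,-4.9,0],[-12,-6.9,0],[-15.5,-8.9,0],[-19,-10.9,0],[-22.5,-12.9,0],[-25.5,-14.6,0],[-28,-16,0],[-30.2,-17.3,0],[-30.2,-17.3,0],[-30.2,-17.3,0]],"roll":[0,0,0,0,0,0,0,0,0,0,0,0]}' && python3 -m creep '{"claw":[0,0],"dp":[[0,0,0],[0,0,0]],"roll":[0,0]}'; python3 - <<'E'
from h import *
print(rel(T['lid']))
from station import imaging
import cv2
d=imaging.snapshot("wrist"); cv2.imwrite("pics/lid1.png",d["image"][:,:,::-1])
p=np.array([.6265,-.163,.009]); c=d["R"]@p+d["t"]; f=192/np.tan(np.radians(d["vfov"])/2); print(f*c[0]/c[2]+d["cx"],f*c[1]/c[2]+d["cy"])
E
```

```text
t: 6.95
tcp_pos: [0.6258, -0.163, 0.2489]
tool_rot: [0.216, 0.976, 0.001, -0.002]
force: [-0.4, 0.5, -0.0]
finger_gap: -0.005
t: 7.15
tcp_pos: [0.6258, -0.1619, 0.2501]
tool_rot: [0.215, 0.977, 0.0, -0.001]
force: [0.2, -0.3, 0.2]
finger_gap: 0.0
(array([-0.14, -0.08, 19.11]), array([ 0.6258, -0.1619,  0.2501]), 7.15)
254.86748021278393 169.84788735607052
```

View pics/lid1.png

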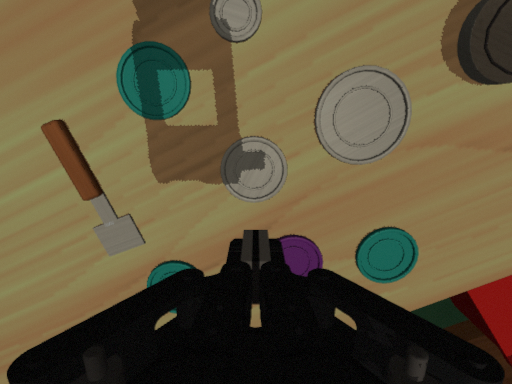

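The grey middle lid sits at (254,169) in the wrist view, which matches the predicted (255,170). It lies between the larger grey lid at (363,115) and the small one at (236,14). Descending 19.1 cm.

```bash
python3 -m creep '{"claw":[0,0,0,0,0,0,0,0,0,0,0,0],"dp":[[0,0,1],[0,0,3],[0,0,5.5],[0,0,8],[0,0,10.5],[0,0,13],[0,0,15],[0,0,16.5],[0,0,17.8],[0,0,18.6],[0,0,19],[0,0,19]],"roll":[0,0,0,0,0,0,0,0,0,0,0,0]}' && python3 -m creep '{"claw":[0,0,0,0,0,0,0,0,0,0,0,0],"dp":[[0,0,0],[0,0,0],[0,0,0],[0,0,0],[0,0,0],[0,0,0],[0,0,0],[0,0,0],[0,0,0],[0,0,0],[0,0,0],[0,0,0]],"roll":[0,0,0,0,0,0,0,0,0,0,0,0]}' && python3 -m creep '{"claw":[0,0,0,0,0,0,0,0,0,0,0,0],"dp":[[0,0,0],[0,0,0],[0,0,0],[0,0,0],[0,0,0],[0,0,0],[0,0,0],[0,0,0],[0,0,0],[0,0,0],[0,0,0],[0,0,0]],"roll":[0,0,0,0,0,0,0,0,0,0,0,0]}' && python3 -m creep '{"claw":[0,0,0,0,0,0,0,0,0,0,0,0],"dp":[[0,0,-1],[0,0,-3],[0,0,-5.5],[0,0,-8],[0,0,-10.5],[0,0,-13],[0,0,-15],[0,0,-16.5],[0,0,-17.8],[0,0,-18.6],[0,0,-19],[0,0,-19]],"roll":[0,0,0,0,0,0,0,0,0,0,0,0]}'; python3 -c "
from h import *;print(rel((.542,.357,.25)))"
```

```text
t: 8.4
tcp_pos: [0.6266, -0.1631, 0.0602]
tool_rot: [0.216, 0.976, 0.0, -0.0]
force: [-0.6, 0.1, 0.2]
finger_gap: -0.003
t: 9.6
tcp_pos: [0.6266, -0.1631, 0.0603]
tool_rot: [0.216, 0.976, -0.0, 0.0]
force: [-0.4, 0.4, -0.2]
finger_gap: 0.003
t: 10.8
tcp_pos: [0.6266, -0.1631, 0.0603]
tool_rot: [0.216, 0.976, 0.0, -0.0]
force: [-0.3, 0.3, 0.3]
finger_gap: 0.002
t: 12.0
tcp_pos: [0.6266, -0.1631, 0.2506]
tool_rot: [0.216, 0.976, -0.0, 0.0]
force: [0.3, -0.8, -0.1]
finger_gap: -0.001
(array([29.58, 43.61,  0.05]), array([ 0.6266, -0.1631,  0.2506]), 12.0)
```

```bash
python3 -m creep '{"claw":[0,0,0,0,0,0,0,0,0,0,0,0],"dp":[[1,1.5,0],[3,4.4,0],[5.4,8,0],[7.8,11.5,0],[10.2,15,0],[12.6,18.6,0],[15,22.1,0],[17.4,25.7,0],[19.8,29.2,0],[22.2,32.7,0],[24.4,36,0],[26.4,38.9,0]],"roll":[0,0,0,0,0,0,0,0,0,0,0,0]}' && python3 -m creep '{"claw":[0,0,0,0,0],"dp":[[1.5,2.2,0],[2.6,3.8,0],[3.2,4.7,0],[3.2,4.7,0],[3.2,4.7,0]],"roll":[0,0,0,0,0]}'; python3 - <<'E'
from h import *
print(rel(T['mallet']))
from station import imaging
import cv2
d=imaging.snapshot("wrist"); cv2.imwrite("pics/mal1.png",d["image"][:,:,::-1])
p=np.array([.5413,.357,.058]); c=d["R"]@p+d["t"]; f=192/np.tan(np.radians(d["vfov"])/2); print(f*c[0]/c[2]+d["cx"],f*c[1]/c[2]+d["cy"])
E
```

```text
t: 13.2
tcp_pos: [0.5487, 0.3037, 0.2492]
tool_rot: [0.215, 0.977, -0.0, -0.001]
force: [1.2, 0.9, 0.1]
finger_gap: 0.004
t: 13.7
tcp_pos: [0.5412, 0.3566, 0.2498]
tool_rot: [0.216, 0.976, -0.001, -0.0]
force: [-0.2, 0.2, -0.6]
finger_gap: 0.002
(array([ 0.  ,  0.06, 14.18]), array([0.5412, 0.3566, 0.2498]), 13.7)
256.04540265552754 176.87807346762884
```

View pics/mal1.png

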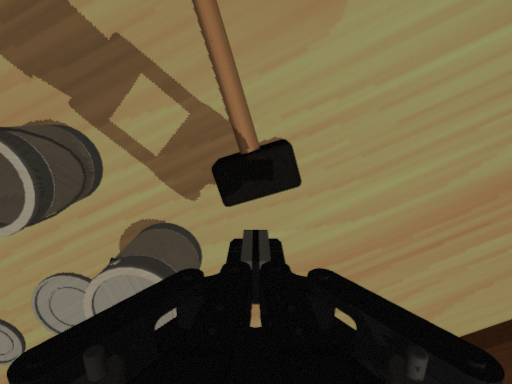

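The mallet head's block is centred near (257,173), and the predicted centre of its top face, (256,177), falls on it. Descending 14.1 cm.

```bash
python3 -m creep '{"claw":[0,0,0,0,0,0,0,0,0,0,0],"dp":[[0,0,1],[0,0,3],[0,0,5],[0,0,7],[0,0,9],[0,0,10.8],[0,0,12.2],[0,0,13.2],[0,0,13.8],[0,0,14.1],[0,0,14.1]],"roll":[0,0,0,0,0,0,0,0,0,0,0]}' && python3 -m creep '{"claw":[0,0,0,0,0,0,0,0,0,0,0,0],"dp":[[0,0,0],[0,0,0],[0,0,0],[0,0,0],[0,0,0],[0,0,0],[0,0,0],[0,0,0],[0,0,0],[0,0,0],[0,0,0],[0,0,0]],"roll":[0,0,0,0,0,0,0,0,0,0,0,0]}' && python3 -m creep '{"claw":[0,0,0,0,0,0,0,0,0,0,0,0],"dp":[[0,0,0],[0,0,0],[0,0,0],[0,0,0],[0,0,0],[0,0,0],[0,0,0],[0,0,0],[0,0,0],[0,0,0],[0,0,0],[0,0,0]],"roll":[0,0,0,0,0,0,0,0,0,0,0,0]}'; python3 - <<'E'
from station import imaging
from h import *
import cv2
a=[imaging.snapshot(n) for n in ("scene","top")]
cv2.imwrite("pics/mal2.png",cv2.resize(np.hstack([x["image"][:,:,::-1] for x in a]),(800,300)))
print(rel(T['mallet']))
for n,x in zip(("scene","top"),a):
    o=np.load(n+"0.npz")["image"].astype(int); df=(np.abs(x["image"]-o).max(2)>60).astype(np.uint8)
    for c in cv2.findContours(df,0,2)[0]:
        if cv2.contourArea(c)>15: print(n,cv2.boundingRect(c))
E
```

```text
t: 14.85
tcp_pos: [0.5419, 0.357, 0.1093]
tool_rot: [0.216, 0.976, 0.0, 0.0]
force: [-0.6, -0.6, 1.0]
finger_gap: 0.004
t: 16.05
tcp_pos: [0.5418, 0.357, 0.1093]
tool_rot: [0.216, 0.976, 0.0, 0.0]
force: [1.1, -0.8, -0.8]
finger_gap: 0.002
t: 17.25
tcp_pos: [0.5417, 0.357, 0.1093]
tool_rot: [0.216, 0.976, -0.0, -0.0]
force: [-0.2, 0.3, -0.4]
finger_gap: 0.001
(array([ 0.04, -0.02,  0.13]), array([0.5417, 0.357 , 0.1093]), 17.35)
scene (324, 173, 9, 23)
scene (258, 137, 48, 36)
scene (181, 135, 11, 7)
scene (233, 122, 23, 10)
scene (249, 115, 73, 30)
scene (231, 113, 15, 7)
scene (182, 66, 9, 25)
scene (360, 63, 7, 8)
scene (362, 59, 20, 16)
scene (249, 29, 46, 49)
scene (268, 12, 19, 18)
scene (286, 4, 37, 26)
scene (317, 0, 84, 167)
scene (280, 0, 8, 9)
scene (237, 0, 30, 34)
top (0, 316, 39, 32)
top (3, 185, 130, 199)
```

View pics/mal2.png

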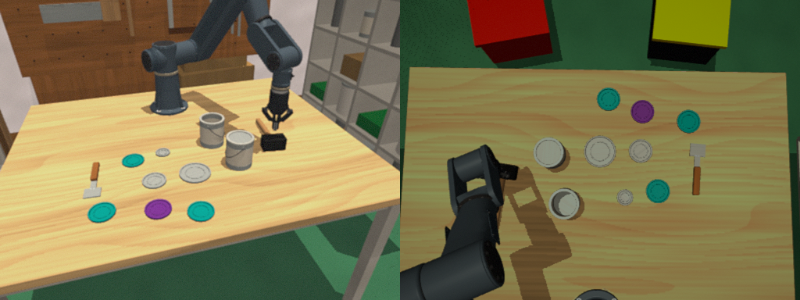

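The scene view shows the fingertips at about (276,123), above the mallet head at (273,142). The tins, lids and scraper are where they began: image changes come only from the arm and its shadow. Handing in.

```bash
python3 -c "
from station import workorder,manip
workorder.sign_off(); s=manip.sense(); print(s['t'],s['tcp_pos'],s['force'])"
```

```text
the job is handed in; nothing more can be done
the job is handed in; nothing more can be done
```

I pointed, with closed fingers, at the open tin, then the middle lid, then the mallet head, holding still for at least 2.4 s over each. I handed the job in after about 17.4 s, still pointing at the mallet head. Sign-off gives no verdict, so these are my own checks.

| Target | Grasp point offset sideways | Grasp point above target | Fingertips above target |
|---|---|---|---|
| Open tin | about 1 mm | 50 mm | about 31 mm |
| Middle lid | about 1 mm | 51 mm | about 32 mm |
| Mallet head | about 1 mm | 51 mm | about 32 mm |

- **Position check:** the offsets are against the centres I measured in the top camera. The scene camera's centres differed from these by at most about 4 mm. The lids measured 5–7 mm under their listed diameters (117, 87 and 57 mm), but their order is clear.
- **Nothing touched:** every force reading was within 1.5 N, the noise seen from the start. That is too coarse to prove contact stayed under 0.3 N, but I planned at least 18 mm clearance.
- **Nothing moved:** the final top picture differs from the first only where the arm and its shadow are. The scene picture also changed around the open tin and the mallet handle. I put that down to the arm and its shadow but did not measure it, and in the final top picture the arm covers part of the mallet.

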